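# Sort the stray parts into the belt trays before the line starts

## Robot

A 6-joint arm with a two-finger parallel gripper is mounted at the origin on a cart in front of the work surface, level with it; the furniture and walls round the work are solid. World frame = base frame: x ahead of the robot, y to its left, z up, the work surface at z = 0. Lengths are in m, angles in rad, forces in N, time in s.
With the tool pointing down it reaches from about 0.4 to 0.825 m from the base axis. Payload 7 kg.
Tool frame: the origin (TCP) lies on the centre line of the jaws, within the pads' length; the fingertips stand 19 mm ahead of it and the grasp point (between the pads) is the TCP; z points along the fingers, y is the line along which they close (so a half turn about z gives the same grasp; the last joint's range is limited). The gripper opens to 88 mm and grips with 3 to 60 N. Pads are 19 mm wide; open, the fingers measure 130 mm over their backs; the gripper's body (78 mm by 193 mm) begins 47 mm behind the grasp point.
Start: joints at [1.521, 0.359, 0.012, 0, -1.224, -0.288], TCP at [0.224, 0.637, 0.246] pointing down, gripper open.
Joint ranges: [-3.07, 3.07], [-1.43, 2.12], [-1.02, 1.25], [-3.03, 1.67], [-3.05, -0], [-3.03, 3.03]. Speed limits (rad/s): [2.39, 2.39, 3.01, 3.14, 3.14, 3.14].

## Interface

Orientations are given as [roll, pitch, yaw] about the fixed x, y, z axes, in that order (R = Rz(yaw) Ry(pitch) Rx(roll)).
In Python, from station import arm, imaging, models gives the robot as it stands.
- The arm moves only by the tool play_rows, never from a script. Its arguments are lists of equal length, an entry for each row: "travel": the shift along the tool's x, y, z in units of 25 mm (1.0 is 25 mm), a list of three; "twist": the turn about the tool's z in units of 0.15 rad (1.0 is 0.15 rad). A call has 1 to 8 rows; each row shifts and turns the commanded pose from where the row before left it, along the tool's axes as they then stand; what a row does not reach is not made up. A row lasts 1/8 s, in which the tool goes at most 62.5 mm and 10.7 degrees, less where a joint would pass 70% of its speed; a pose out of reach is approached as far as the arm can. A call with a number of a shift or a turn outside -1 to 1 is refused whole. A call with a gripper value outside its range is refused whole. "fingers" is the opening, from 0 (shut) to 1 (fully open), set as the call begins (left out, the last holds). The fingers move at their own pace and stop on an object; "newtons" is the grip in N (left out, the last holds). Time passes only in rows, so rows that do not move let the fingers close. It gives the time, the measured TCP pose, the force, the opening and the grip force at its end, in the units of the state.
- arm.get_state(): the state, without advancing time (a new reading comes with each control period).
- imaging.grab_frame(name): name is "side" or "top" or "wrist"; returns a dict with "pixels" (400x640x3 uint8, red, green, blue), "fx", "fy", "cx", "cy" (pixels), "R" (3x3) and "t" (3): a world point X has camera coordinates R X + t; the wrist camera has in their place "T_tool_cam" (4x4, takes a point from camera to tool coordinates, whose origin is the TCP and whose axes are the flange's). Camera axes: x right, y down, z forward; pixel columns grow to the right and rows downward; lengths in m; the calibration is good to about 2 mm. A picture is of the moment at which its call begins: read the wrist's pose just before it. There is no depth.
- arm.job_done(): hands the job in; it is judged then, once.
Trained networks look in the newest picture that a camera, given by its name, has taken for a name from the list of things; names that differ only in an ending like _2 or _b are one class to them, and where a whole thing is asked for, a point or a joint stands for the part that bears it (a point fixed in the world has none). Each returns a list of dicts, best first, with "confidence" (0 to 1); they miss things now and then, are a little off and sometimes report something else, mostly with a low value. They report only what shows in the picture. A call takes as long as a camera call. They do not tell look-alikes from the thing itself.
- models.boxes_of(name, camera): "extent" ([centre column, centre row, width, height] in pixels, round what is visible of it).
- models.silhouettes(name, camera): "pixels" (400x640 bool, what is visible of it) and "extent" ([centre column, centre row, width, height] in pixels, round what is visible of it).
The state is a dict: "t": time; "q": joint angles; "qd": joint speeds; "joint_efforts": joint torques, N m; "eef_pos": TCP position; "ee_rot": TCP orientation; "force": force on the tool from outside, world axes, zero at the start; "moment": the same for the moment, N m; "width": finger opening in m; "gripper_force": force on a finger pad.
Only numpy, scipy, OpenCV 4.12 (cv2) and the standard library are available. Lean on these libraries where they do the work, as an engineer would, in place of code of your own. Each camera call takes 0.05 s, during which the arm holds its last target. There are 200 camera calls.

## Task

The belt is about to carry its trays down the line, so nothing may be left lying loose on it. Stand the two loose black capacitors, terminals up, in the two empty bays of the tray that already holds a capacitor, lay the loose copper toroid flat in the empty bay of the tray that already holds a toroid, and stack the two tape rolls flat and centred one on the other in the round grey dish, the wider orange roll underneath. The capacitor and the toroid that are already in their trays stay in their bays.

Things in the scene. Friction and masses are not known exactly. Their poses are not given: they have to be found in the camera images.
- capacitor_a: Loose black can capacitor, standing on the belt with its two terminals up: sleeve 30 mm in diameter and 42 mm high, terminals to 47 mm, 40 g. Origin: centre of its underside; z up through the terminals. Grasp round the sleeve. Interchangeable with capacitor_b. The belt's top is at z = -0.004 m (4 mm under the world zero).
- capacitor_b: The second loose black can capacitor, same kind, size and origin as capacitor_a, interchangeable with it.
- toroid: Loose copper-wound toroid (ring) inductor lying flat on the belt: about 38 mm in diameter (grip width), 14 mm high at the rim to grip (17 mm over the winding), 30 g. Origin: centre of its underside; z up.
- orange_tape: Roll of amber-orange tape lying flat: 68 mm in diameter, 12 mm high, 60 g. Grasp across the whole roll. Origin: centre of its underside; z up. It goes underneath in the dish.
- white_tape: Roll of white-clear tape lying flat: 60 mm in diameter, 18 mm high, 40 g. Grasp across the whole roll. Origin: centre of its underside; z up. It goes on top of the orange roll.
- capacitor_tray: Blue tray fixed on the belt, 158 (x) x 56 (y) x 15 mm, with three round bays 45.5 mm in diameter, centred at x = -51, 0 and +51 mm, y = 0; their floors lie 3 mm above its underside. The bay at x = -51 mm already holds stock_capacitor, the other two are empty. Origin: centre of its underside; z up, x along the row, roughly away from the robot.
- toroid_tray: Blue tray fixed on the belt, 124 (x) x 64 (y) x 8 mm, with two round bays 53 mm in diameter, centred at x = -29.5 and +29.5 mm, y = 0; their floors lie 3 mm above its underside. The bay at x = -29.5 mm already holds stock_toroid, the other is empty. Origin: centre of its underside; z up, x along the row, roughly away from the robot.
- tape_dish: Shallow round grey dish with a thin dark ring line on its floor, fixed on the belt, 96 mm in outer diameter, 92 mm inside; its floor lies 2.5 mm above its underside and its rim stands 3 mm above that floor. Origin: centre of its underside; z up.
- stock_capacitor: Capacitor of the same kind and size that already stands in the tray's bay at x = -51 mm, loose in it; to be left there.
- stock_toroid: Toroid of the same kind and size that already lies in the tray's bay at x = -29.5 mm, loose in it; to be left there.
There are look-alikes about, which are no part of the job. What is shaped like the stock_toroid but blue is not meant.

How it is judged:
At the end, for the whole second after the job is handed in: A capacitor upright in each of the two bays, the toroid flat in its bay (12 mm of bay centres along tray axes), orange roll flat in the dish (15 mm), white roll flat on it (12 mm), stock parts still in their bays; tilts under 7 degrees, all at rest ((((x of capacitor_a in the frame of capacitor_tray between -0.012 and 0.012 m and y of capacitor_a in the frame of capacitor_tray between -0.012 and 0.012 m and z of capacitor_a in the frame of capacitor_tray below 0.007 m and angle between capacitor_a's own z axis and vertical below 0.12 rad) and (x of capacitor_b in the frame of capacitor_tray between 0.039 and 0.063 m and y of capacitor_b in the frame of capacitor_tray between -0.012 and 0.012 m and z of capacitor_b in the frame of capacitor_tray below 0.007 m and angle between capacitor_b's own z axis and vertical below 0.12 rad)) or ((x of capacitor_b in the frame of capacitor_tray between -0.012 and 0.012 m and y of capacitor_b in the frame of capacitor_tray between -0.012 and 0.012 m and z of capacitor_b in the frame of capacitor_tray below 0.007 m and angle between capacitor_b's own z axis and vertical below 0.12 rad) and (x of capacitor_a in the frame of capacitor_tray between 0.039 and 0.063 m and y of capacitor_a in the frame of capacitor_tray between -0.012 and 0.012 m and z of capacitor_a in the frame of capacitor_tray below 0.007 m and angle between capacitor_a's own z axis and vertical below 0.12 rad))) and x of toroid in the frame of toroid_tray between 0.0175 and 0.0415 m and y of toroid in the frame of toroid_tray between -0.012 and 0.012 m and z of each of toroid, stock_toroid in the frame of toroid_tray below 0.007 m and angle between each of toroid, orange_tape, white_tape, stock_capacitor, stock_toroid's own z axis and vertical below 0.12 rad and horizontal distance between orange_tape and tape_dish below 0.015 m and z of orange_tape in the frame of tape_dish below 0.006 m and horizontal distance between white_tape and orange_tape below 0.012 m and z of white_tape in the frame of orange_tape between 0.009 and 0.015 m and x of stock_capacitor in the frame of capacitor_tray between -0.063 and -0.039 m and y of stock_capacitor in the frame of capacitor_tray between -0.012 and 0.012 m and z of stock_capacitor in the frame of capacitor_tray below 0.007 m and x of stock_toroid in the frame of toroid_tray between -0.0415 and -0.0175 m and y of stock_toroid in the frame of toroid_tray between -0.012 and 0.012 m and linear speed of each of capacitor_a, capacitor_b, toroid, orange_tape, white_tape below 0.02 m/s); the robot touches nothing.
It fails at once if the capacitor that was already in its tray is knocked over or out of its bay (angle between stock_capacitor's own z axis and vertical above 0.5 rad or distance of stock_capacitor from where it was at the start of the episode above 0.025 m).
It fails at once if the toroid that was already in its tray is knocked out of its bay (angle between stock_toroid's own z axis and vertical above 0.5 rad or distance of stock_toroid from where it was at the start of the episode above 0.025 m).
It also fails if it takes over 125 s, if anything falls off the work surface, if the arm or the gripper's body presses on something with over 40 N, if the wrist force passes 120 N, or if a joint passes its speed limit or range.

## Working session

There is one attempt and no reset: what is moved stays moved. The work goes in short steps, Python scripts to look and compute and a tool call to move; the robot and the scene stay as the last step left them, time stands still between calls to the robot, and variables do not carry over. Pictures are saved under pics/ and viewed, at most 15 in all, crops included, and the job is handed in when it is done.

Besides the shell and the picture viewer there is one more tool, called after ">>>" as name(argument=value, ...), one argument or row to a line, values as JSON. play_rows: Moves the arm, as the interface text tells. Shifts and turns lie within -1 to 1; 1 stands for 25 mm of shift or 0.15 rad of turn. Its arguments: {"type":"object","properties":{"travel":{"type":"array","items":{"type":"array","items":{"type":"number"}}},"twist":{"type":"array","items":{"type":"number"}},"fingers":{"type":"number"},"newtons":{"type":"number"}},"required":["travel","twist"]}

```bash
mkdir -p pics; ls; cat > h.py <<'E'
import numpy as np, cv2
from station import arm, imaging, models
def save(n,f): cv2.imwrite(f'pics/{n}.png', f['pixels'][:,:,::-1])
def ray(f,u,v,z):
    R=np.array(f['R']);t=np.array(f['t']);c=-R.T@t
    d=R.T@np.array([(u-f['cx'])/f['fx'],(v-f['cy'])/f['fy'],1]); return c+d*(z-c[2])/d[2]
E
python3 - <<'E'
from h import *
print(arm.get_state())
for c in ['top','side','wrist']:
    f=imaging.grab_frame(c); save(c+'0',f)
    print(c,{k:np.round(v,3).tolist() for k,v in f.items() if k!='pixels'})
    if c=='wrist': continue
    for n,z in [('capacitor_a',.04),('toroid',.01),('orange_tape',.008),('white_tape',.014),('capacitor_tray',.011),('toroid_tray',.004),('tape_dish',0)]:
        for d in models.boxes_of(n,c): print(c,n,round(d['confidence'],2),np.round(d['extent'],1),np.round(ray(f,*d['extent'][:2],z),3))
E
```

```text
pics
{'t': 0.0, 'q': array([ 1.52109533e+00,  3.59375482e-01,  1.10248208e-02, -3.60613439e-04,
       -1.22410827e+00, -2.88095457e-01]), 'qd': array([ 0.00030857, -0.00207188,  0.00045717,  0.00015481, -0.0003637 ,
       -0.00050602]), 'joint_efforts': array([-4.89119520e-04, -5.82713056e+01,  2.93052810e+01,  6.99779972e+00,
        6.86680040e-03, -1.43165621e-04]), 'eef_pos': array([0.22357046, 0.63638949, 0.24461335]), 'ee_rot': array([ 3.13990224e+00, -1.47412039e-04, -3.37919142e-01]), 'force': array([ 0.02914696, -0.55364   , -0.02748231]), 'moment': array([-0.04423508,  0.01012645,  0.03871407]), 'gripper_force': 0.0, 'width': 0.0874826506092595}
top {'fx': 499.048, 'fy': 499.048, 'cx': 319.894, 'cy': 207.745, 'R': [[-0.027, -1.0, 0.013], [-0.993, 0.025, -0.116], [0.116, -0.016, -0.993]], 't': [0.285, 0.472, 0.828]}
top capacitor_a 0.55 [377.8 208.6  17.5  17.8] [0.474 0.175 0.04 ]
top toroid 0.79 [307.4 291.9  20.3  22.4] [0.337 0.297 0.01 ]
top toroid 0.51 [378.2 207.6  19.1  21.7] [0.479 0.17  0.01 ]
top toroid 0.22 [381.4 145.5  19.6  22. ] [0.589 0.16  0.01 ]
top oran
[... 538 characters left out ...]
, 't': [0.127, 0.435, 0.507]}
side capacitor_a 0.69 [271.1 235.4  12.2  24.1] [0.379 0.36  0.04 ]
side orange_tape 0.96 [314.2 241.4  31.5  25.9] [0.415 0.279 0.008]
side white_tape 0.96 [359.6 259.7  29.3  30.8] [0.395 0.173 0.014]
side white_tape 0.54 [333.4 190.2  45.4  39.6] [0.572 0.282 0.014]
side capacitor_tray 0.88 [383.7 187.4  34.2  50.6] [0.621 0.17  0.011]
side toroid_tray 0.6 [334.8 191.2  42.6  42.8] [0.579 0.281 0.004]
side tape_dish 0.75 [288.3 194.8  39.2  29.9] [0.537 0.386 0.   ]
wrist {'fx': 294.641, 'fy': 294.641, 'cx': 318.654, 'cy': 198.813, 'T_tool_cam': [[-0.001, -0.964, -0.267, 0.072], [1.0, -0.001, -0.001, 0.0], [0.001, -0.267, 0.964, -0.14], [0.0, 0.0, 0.0, 1.0]]}
```

```bash
python3 - <<'E'
import cv2
a=cv2.imread('pics/top0.png')[60:340,190:450]; cv2.imwrite('pics/top0c.png',cv2.resize(a,None,fx=2.1,fy=2.1,interpolation=2))
a=cv2.imread('pics/side0.png')[130:330,220:440]; cv2.imwrite('pics/side0c.png',cv2.resize(a,None,fx=3,fy=3,interpolation=2))
E
```

```text
(no output)
```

View pics/top0c.png

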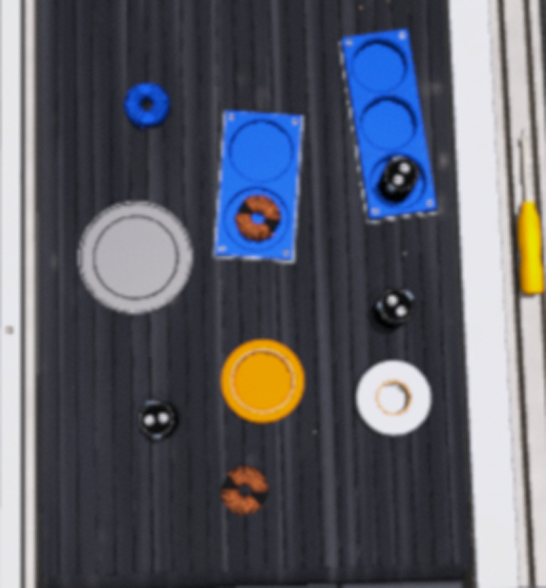

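View pics/side0c.png

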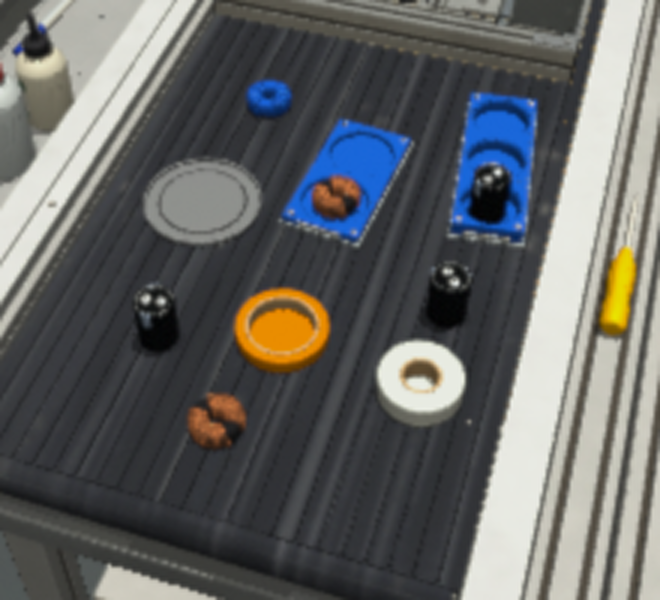

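View pics/wrist0.png

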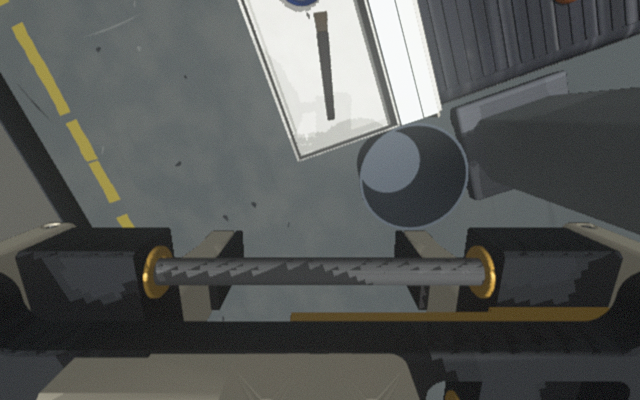

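The pictures show the capacitor tray at right (crop 388,125) and the toroid tray at (258,187). The dish is at (135,257). The loose capacitors are at (156,418) and (395,307), the orange roll at (263,380), the white roll at (394,398) and the loose toroid at (244,490). The blue toroid is a look-alike. Next I measure precisely, including the rail height.

```bash
cat >> h.py <<'E'
def blob(m,near,fill=True):
    m=m.astype(np.uint8); n,l,s,c=cv2.connectedComponentsWithStats(m)
    k=min((i for i in range(1,n) if s[i,4]>25),key=lambda i:np.hypot(*(c[i]-near)))
    mm=(l==k).astype(np.uint8); cs,_=cv2.findContours(mm,cv2.RETR_EXTERNAL,cv2.CHAIN_APPROX_NONE)
    return max(cs,key=len)
E
python3 - <<'E'
from h import *
f=imaging.grab_frame('top'); p=f['pixels']; hsv=cv2.cvtColor(p,cv2.COLOR_RGB2HSV); H,S,V=[hsv[...,i].astype(int) for i in range(3)]
def pt(n,u,v,zs): print(n,np.round([u,v],1),*[np.round(ray(f,u,v,z)[:2],4) for z in zs])
cr=lambda x,y:np.array([190+x/2.1,60+y/2.1])
org=(H>10)&(H<25)&(S>200)&(V>120)
for n,m,g,z in [('orange',org,cr(263,380),.006),('white',(S<60)&(V>150),cr(394,398),.012),('dish',(S<40)&(V>90)&(V<190),cr(135,257),.0015)]:
    c=blob(m,g); (u,v),r=cv2.minEnclosingCircle(c); e=cv2.fitEllipse(c)
    pt(n,*e[0],[z]); print('  axes mm',np.array(e[1])*1.75)
cop=(H<15)&(S>100)&(V>60)
for n,g in [('tor',cr(244,490)),('stocktor',cr(258,217))]:
    w=np.zeros_like(cop); x,y=map(int,g); w[y-14:y+15,x-14:x+15]=1
    q=np.argwhere(cop&(w>0))[:,::-1]; e=cv2.minAreaRect(q.astype(np.float32)); (u,v),r=cv2.minEnclosingCircle(q.astype(np.float32)); print(len(q),e,r)
    pt(n,u,v,[.006])
bl=(H>95)&(H<125)&(S>120)&(V>80)
for n,g,z in [('ctray',cr(388,105),.011),('ttray',cr(258,187),.004)]:
    m=cv2.morphologyEx(bl.astype(np.uint8),cv2.MORPH_CLOSE,np.ones((5,5)))
    c=blob(m,g); h=cv2.convexHull(c); W=np.array([ray(f,*q[0],z)[:2] for q in h]).astype(np.float32)
    r=cv2.minAreaRect(W*1000); print(n,r); 
# capacitors: terminals = bright spots, z=.043 (a,b), .046+.. stock
for n,g,z in [('capL',cr(156,418),.043),('capR',cr(398,307),.043),('stock',cr(401,174),.046)]:
    x,y=map(int,g); a=V[y-9:y+10,x-9:x+10]; b=(a>150); q=np.argwhere(b)[:,::-1]+[x-9,y-9]
    pt(n,*q.mean(0),[z]); print(len(q),q.std(0))
    for d in models.boxes_of('capacitor_a','top'): pass
# rails
s=imaging.grab_frame('side')
for nm,F,rows in [('top',f,(100,200,300)),('side',s,(170,220,270,320))]:
    P=F['pixels'].astype(int)
    for r in rows:
        row=P[r]; st=395 if nm=='top' else 340
        w=(row.min(1)>180); u=next(i for i in range(st,640) if w[i:i+4].all())
        print(nm,r,u,[np.round(ray(F,u,r,z)[:2],3).tolist() for z in(0,.03,.06)])
for c in('top','side'):
  F=f if c=='top' else s
  for d in models.silhouettes('capacitor_a',c): print(c,d['confidence'],np.round(d['extent'],1))
E
```

```text
orange [314.7 241.1] [0.4234 0.2827]
  axes mm [67.35926533 67.83959007]
white [377.1 249. ] [0.4067 0.1756]
  axes mm [59.82920647 60.65208912]
dish [254.  182.2] [0.5304 0.3871]
  axes mm [92.98096657 94.84603596]
328 ((306.20001220703125, 292.9000244140625), (20.5548038482666, 23.08462905883789), 18.434946060180664) 11.664155006408691
tor [305.8 292.9] [0.3351 0.3001]
217 ((312.5, 163.5), (16.99275779724121, 19.225383758544922), 29.744882583618164) 9.880417823791504
stocktor [312.3 163.3] [0.5608 0.2835]
ctray ((639.6930541992188, 170.1999053955078), (161.6302032470703, 59.95220947265625), 6.770602703094482)
ttray ((590.6670532226562, 282.2947998046875), (65.43733215332031, 126.75347900390625), 84.67979431152344)
capL [264. 259.] [0.3942 0.3673]
24 [3.62859018 1.08012345]
capR [378.3 204.9] [0.4795 0.1744]
23 [2.13884763 2.70125645]
stock [381. 139.] [0.5918 0.1659]
87 [6.48424618 5.94031618]
top 100 406 [[0.675, 0.111], [0.665, 0.117], [0.654, 0.123]]
top 200 411 [[0.492, 0.11], [0.488, 0.117], [0.484, 0.123]]
top 300 416 [[0.318, 0.11], [0.32, 0.116], [0.322, 0.122]]
side 170 413 [[0.718, 0.112], [0.683, 0.112], [0.648, 0.111]]
side 220 401 [[0.54, 0.112], [0.513, 0.112], [0.485, 0.111]]
side 270 389 [[0.398, 0.112], [0.377, 0.111], [0.357, 0.111]]
side 320 376 [[0.283, 0.113], [0.267, 0.113], [0.251, 0.113]]
top 0.83 [376.5 209.3  19.3  15.5]
top 0.63 [264.1 258.5  23.9  18.4]
side 0.71 [270.6 235.1  15.7  22.9]
side 0.5 [368.6 231.5  15.5  24. ]
```

Rails sit at about z=0, so there is no obstacle. First I turn to the capacitor tray's yaw, then go to the left capacitor.

>>> play_rows(
  travel=[
    [0, 0, 0],
    [0, 0, 0],
    [0, 0, 0],
    [0, 0, 0],
    [0, 0, 0],
  ],
  twist=[-0.76, -0.76, -0.76, -0.76, 0],
  fingers=0.8,
  newtons=15,
)

```text
t: 1.82
eef_pos: [0.2237, 0.6368, 0.2456]
ee_rot: [-3.142, -0.0, 0.117]
force: [0.3, -0.3, -0.3]
width: 0.0698
gripper_force: 0.0
```

```bash
cat > go.py <<'E'
import sys; from h import *
s=arm.get_state(); p=s['eef_pos']; r=s['ee_rot']; y=r[2]
X=[float(a) for a in sys.argv[1:4]]; d=np.array(X)-p
c,n=np.cos(y),np.sin(y)
print('t',round(s['t'],2),'pos',p.round(4),'rot',np.round(r,3),'w',round(s['width'],4),'units',np.round([(d[0]*c+d[1]*n)/.025,(d[0]*n-d[1]*c)/.025,-d[2]/.025],2), 'twist',[(a,round((y-float(a))/.15,2)) for a in sys.argv[4:]])
E
python3 go.py .394 .367 .13
```

```text
t 1.82 pos [0.2237 0.6368 0.2456] rot [-3.142 -0.     0.117] w 0.0698 units [ 5.5  11.52  4.62] twist []
```

>>> play_rows(
  travel=[
    [0.46, 0.96, 0],
    [0.46, 0.96, 0.2],
    [0.46, 0.96, 0.4],
    [0.46, 0.96, 0.4],
    [0.46, 0.96, 0.4],
    [0.46, 0.96, 0.4],
    [0.46, 0.96, 0.4],
    [0.46, 0.96, 0.4],
  ],
  twist=[0, 0, 0, 0, 0, 0, 0, 0],
)

```text
t: 2.82
eef_pos: [0.3384, 0.4559, 0.1802]
ee_rot: [-3.141, -0.0, 0.117]
force: [1.1, 0.4, 0.1]
width: 0.0702
gripper_force: 0.0
```

>>> play_rows(
  travel=[
    [0.46, 0.96, 0.4],
    [0.46, 0.96, 0.4],
    [0.46, 0.96, 0.4],
    [0.46, 0.96, 0.4],
    [0, 0, 0],
    [0, 0, 0],
  ],
  twist=[0, 0, 0, 0, 0, 0],
)

```text
t: 3.58
eef_pos: [0.3951, 0.3671, 0.1407]
ee_rot: [-3.141, -0.0, 0.117]
force: [-0.6, -0.0, -0.2]
width: 0.0702
gripper_force: 0.0
```

```bash
python3 go.py .394 .367 .031
python3 - <<'E'
from h import *
save('w1',imaging.grab_frame('wrist'))
E
```

```text
t 3.58 pos [0.3951 0.3671 0.1407] rot [-3.141 -0.     0.117] w 0.0702 units [-0.04 -0.    4.39] twist []
```

View pics/w1.png

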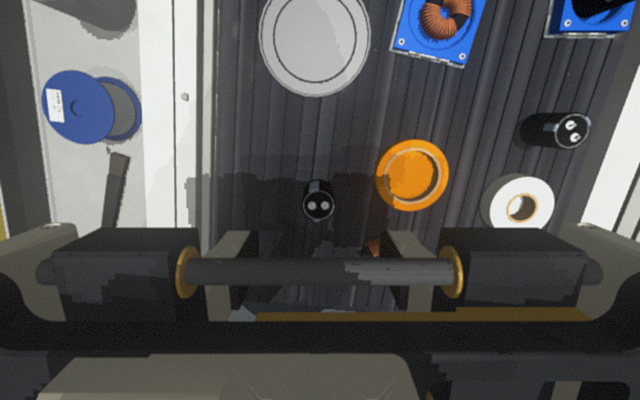

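The wrist view shows the capacitor's terminals at about (318,206), which works out to right under the TCP. I descend and grip.

>>> play_rows(
  travel=[
    [0, 0, 0.8],
    [0, 0, 0.8],
    [0, 0, 0.8],
    [0, 0, 0.8],
    [0, 0, 0.7],
    [0, 0, 0.48],
    [0, 0, 0],
    [0, 0, 0],
  ],
  twist=[0, 0, 0, 0, 0, 0, 0, 0],
)

```text
t: 4.62
eef_pos: [0.3949, 0.3677, 0.0317]
ee_rot: [-3.141, -0.001, 0.119]
force: [-0.4, -1.0, 0.9]
width: 0.0698
gripper_force: 0.0
```

>>> play_rows(
  travel=[
    [0, 0, 0],
    [0, 0, 0],
    [0, 0, 0],
    [0, 0, 0],
    [0, 0, 0],
    [0, 0, 0],
  ],
  twist=[0, 0, 0, 0, 0, 0],
  fingers=0.2,
  newtons=15,
)

```text
t: 5.38
eef_pos: [0.3947, 0.3671, 0.0311]
ee_rot: [3.142, -0.0, 0.118]
force: [-0.6, -0.6, 0.6]
width: 0.0291
gripper_force: 15.0
```

```bash
python3 go.py .6917 .175 .13
```

```text
t 5.38 pos [0.3947 0.3671 0.0311] rot [ 3.142 -0.     0.118] w 0.0291 units [10.89  9.03 -3.96] twist []
```

>>> play_rows(
  travel=[
    [0, 0, -0.8],
    [0, 0, -0.8],
    [0, 0, -0.8],
    [0, 0, -0.8],
    [0.6, 0.5, -0.76],
    [0.8, 0.66, 0],
    [0.8, 0.66, 0],
    [0.8, 0.66, 0],
  ],
  twist=[0, 0, 0, 0, 0, 0, 0, 0],
)

```text
t: 6.38
eef_pos: [0.477, 0.3139, 0.13]
ee_rot: [3.142, 0.0, 0.118]
force: [0.9, 0.8, -0.1]
width: 0.029
gripper_force: 15.0
```

>>> play_rows(
  travel=[
    [0.8, 0.66, 0],
    [0.8, 0.66, 0],
    [0.8, 0.66, 0],
    [0.8, 0.66, 0],
    [0.8, 0.66, 0],
    [0.8, 0.66, 0],
    [0.8, 0.66, 0],
    [0.8, 0.66, 0],
  ],
  twist=[0, 0, 0, 0, 0, 0, 0, 0],
)

```text
t: 7.38
eef_pos: [0.6514, 0.2016, 0.1297]
ee_rot: [3.141, 0.001, 0.118]
force: [0.2, 0.3, -0.4]
width: 0.0292
gripper_force: 15.0
```

>>> play_rows(
  travel=[
    [0.8, 0.65, 0],
    [0.69, 0.62, 0],
    [0, 0, 0],
    [0, 0, 0],
    [0, 0, 0],
  ],
  twist=[0, 0, 0, 0, 0],
)

```text
t: 8.0
eef_pos: [0.6912, 0.1755, 0.1301]
ee_rot: [-3.142, 0.0, 0.119]
force: [0.6, 0.1, 0.1]
width: 0.029
gripper_force: 15.0
```

```bash
python3 go.py .6917 .175 .0345
python3 - <<'E'
from h import *
save('w2',imaging.grab_frame('wrist'))
E
```

```text
t 8.0 pos [0.6912 0.1755 0.1301] rot [-3.142  0.     0.119] w 0.029 units [0.02 0.02 3.82] twist []
```

View pics/w2.png

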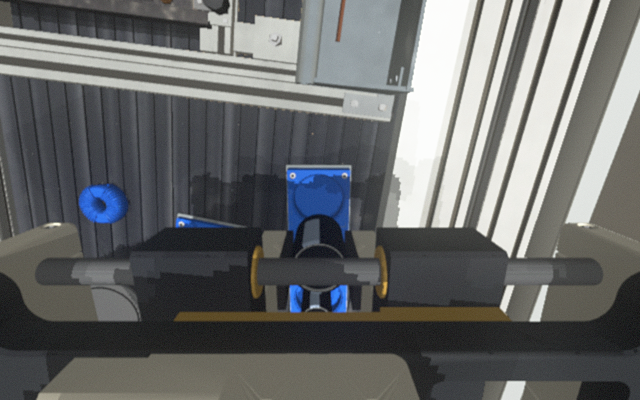

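The far bay is centred at about (319,197), and the TCP projects to (318,199), so it is aligned. I lower the part and release it.

>>> play_rows(
  travel=[
    [0.02, 0.02, 0.7],
    [0, 0, 0.8],
    [0, 0, 0.8],
    [0, 0, 0.7],
    [0, 0, 0.5],
    [0, 0, 0.3],
    [0, 0, 0],
    [0, 0, 0],
  ],
  twist=[0, 0, 0, 0, 0, 0, 0, 0],
)

```text
t: 9.05
eef_pos: [0.6926, 0.1748, 0.0355]
ee_rot: [-3.141, -0.001, 0.118]
force: [-0.5, -0.4, -1.0]
width: 0.0292
gripper_force: 15.0
```

>>> play_rows(
  travel=[
    [0, 0, 0],
    [0, 0, 0],
    [0, 0, 0],
    [0, 0, 0],
    [0, 0, 0],
    [0, 0, -0.4],
    [0, 0, -0.8],
    [0, 0, -0.8],
  ],
  twist=[0, 0, 0, 0, 0, 0, 0, 0],
  fingers=0.6,
)

```text
t: 10.05
eef_pos: [0.6927, 0.1747, 0.0872]
ee_rot: [-3.141, -0.001, 0.118]
force: [0.6, 0.2, -0.1]
width: 0.0526
gripper_force: 0.0
```

>>> play_rows(
  travel=[
    [0, 0, -0.8],
    [0, 0, -0.8],
    [0, 0, -0.5],
    [-0.6, 0, 0],
    [-0.8, 0, 0],
    [-0.9, 0, 0],
    [-0.9, 0, 0],
    [-0.9, 0, 0],
  ],
  twist=[0, 0, 0, 0, 0, 0, 0, 0],
  fingers=0.8,
)

```text
t: 11.05
eef_pos: [0.5897, 0.1624, 0.138]
ee_rot: [-3.141, -0.0, 0.118]
force: [-1.2, -0.1, 0.8]
width: 0.0699
gripper_force: 0.0
```

```bash
python3 go.py .4795 .1744 .13
python3 - <<'E'
from h import *
f=imaging.grab_frame('top');save('t2',f)
for d in models.boxes_of('capacitor_a','top'): print(d, ray(f,*d['extent'][:2],.03))
a=cv2.imread('pics/t2.png')[60:300,220:460]; cv2.imwrite('pics/t2c.png',cv2.resize(a,None,fx=2.4,fy=2.4,interpolation=2))
E
```

```text
t 11.05 pos [0.5897 0.1624 0.138 ] rot [-3.141 -0.     0.118] w 0.0699 units [-4.32 -1.    0.32] twist []
```

View pics/t2c.png

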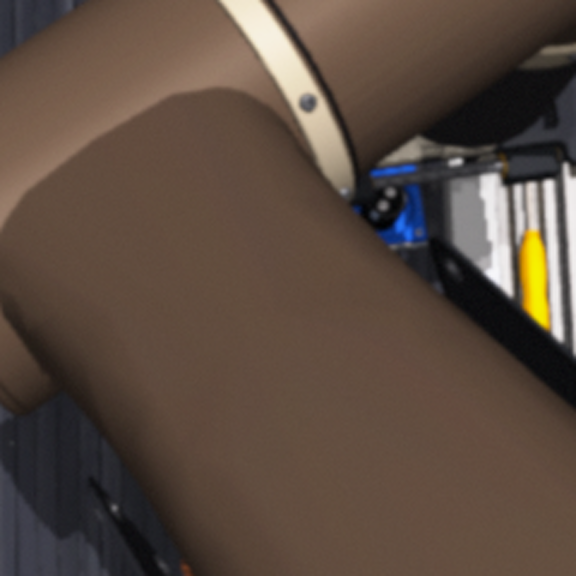

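The arm hides the scene from above; only the stock capacitor shows, at (384,205). I'll check with the wrist camera from over the right capacitor.

>>> play_rows(
  travel=[
    [-0.72, -0.16, 0.05],
    [-0.72, -0.17, 0.05],
    [-0.72, -0.17, 0.05],
    [-0.72, -0.17, 0.05],
    [-0.72, -0.17, 0.06],
    [-0.72, -0.16, 0.06],
    [0, 0, 0],
    [0, 0, 0],
  ],
  twist=[0, 0, 0, 0, 0, 0, 0, 0],
)

```text
t: 12.15
eef_pos: [0.4806, 0.175, 0.1299]
ee_rot: [-3.141, -0.001, 0.119]
force: [0.7, -0.3, -0.5]
width: 0.07
gripper_force: 0.0
```

```bash
python3 go.py .4795 .1744 .0311
python3 - <<'E'
from h import *
save('w3',imaging.grab_frame('wrist'))
E
```

```text
t 12.15 pos [0.4806 0.175  0.1299] rot [-3.141e+00 -1.000e-03  1.190e-01] w 0.07 units [-0.05  0.02  3.95] twist []
```

View pics/w3.png

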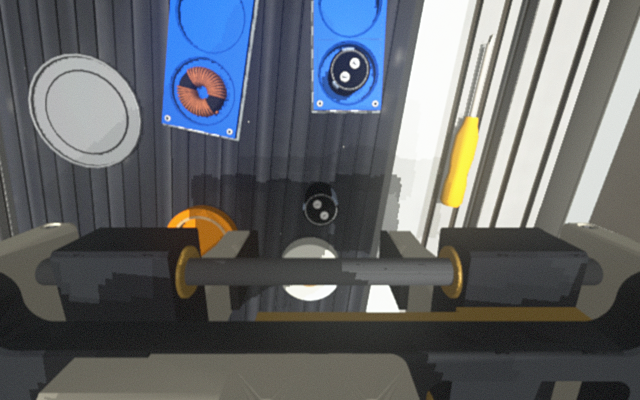

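The right capacitor's terminals are at (320,209) and the TCP projects to (318,210), so I pick it up.

>>> play_rows(
  travel=[
    [0, 0.05, 0.7],
    [0, 0, 0.8],
    [0, 0, 0.8],
    [0, 0, 0.7],
    [0, 0, 0.5],
    [0, 0, 0.45],
    [0, 0, 0],
    [0, 0, 0],
  ],
  twist=[0, 0, 0, 0, 0, 0, 0, 0],
)

```text
t: 13.2
eef_pos: [0.4807, 0.1736, 0.0312]
ee_rot: [-3.141, -0.001, 0.118]
force: [0.1, 0.1, 0.0]
width: 0.0697
gripper_force: 0.0
```

>>> play_rows(
  travel=[
    [0, 0, 0],
    [0, 0, 0],
    [0, 0, 0],
    [0, 0, 0],
    [0, 0, 0],
    [0, 0, 0],
  ],
  twist=[0, 0, 0, 0, 0, 0],
  fingers=0.2,
)

```text
t: 13.95
eef_pos: [0.4804, 0.1734, 0.0309]
ee_rot: [-3.142, -0.0, 0.118]
force: [-0.7, -0.1, 1.2]
width: 0.0294
gripper_force: 15.0
```

>>> play_rows(
  travel=[
    [0, 0, -0.5],
    [0, 0, -0.8],
    [0, 0, -0.8],
    [0, 0, -0.8],
    [0, 0, -0.8],
    [0, 0, -0.5],
    [0, 0, 0],
  ],
  twist=[0, 0, 0, 0, 0, 0, 0],
)

```text
t: 14.82
eef_pos: [0.4808, 0.1737, 0.1369]
ee_rot: [-3.14, -0.002, 0.118]
force: [0.4, -0.5, 0.3]
width: 0.0289
gripper_force: 15.0
```

```bash
python3 go.py .641 .169 .14
```

```text
t 14.82 pos [0.4808 0.1737 0.1369] rot [-3.14e+00 -2.00e-03  1.18e-01] w 0.0289 units [ 6.34  0.94 -0.12] twist []
```

>>> play_rows(
  travel=[
    [0.7, 0.12, 0],
    [0.85, 0.12, 0],
    [0.85, 0.12, 0],
    [0.85, 0.12, 0],
    [0.85, 0.12, 0],
    [0.85, 0.12, 0],
    [0.75, 0.12, 0],
    [0.64, 0.1, 0],
  ],
  twist=[0, 0, 0, 0, 0, 0, 0, 0],
)

```text
t: 15.82
eef_pos: [0.6417, 0.1682, 0.1343]
ee_rot: [3.141, 0.002, 0.118]
force: [0.6, 0.2, 0.1]
width: 0.0295
gripper_force: 15.0
```

>>> play_rows(
  travel=[
    [0, 0, 0],
    [0, 0, 0],
    [0, 0, 0],
  ],
  twist=[0, 0, 0],
)

```text
t: 16.2
eef_pos: [0.6401, 0.1688, 0.1359]
ee_rot: [-3.142, 0.0, 0.119]
force: [0.8, -0.4, -0.0]
width: 0.029
gripper_force: 15.0
```

```bash
python3 go.py .641 .169 .0345
python3 - <<'E'
from h import *
save('w4',imaging.grab_frame('wrist'))
E
```

```text
t 16.2 pos [0.6401 0.1688 0.1359] rot [-3.142  0.     0.119] w 0.029 units [ 0.04 -0.01  4.06] twist []
```

View pics/w4.png

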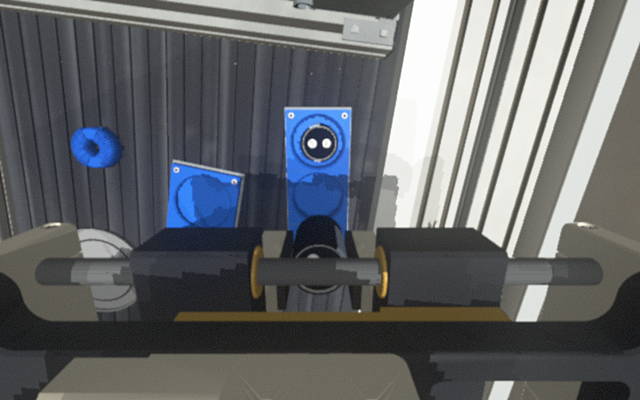

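The first capacitor stands centred in the far bay at (319,143), terminals up. The middle bay is at about (318,197), on the TCP, so I lower and release.

>>> play_rows(
  travel=[
    [0.04, 0, 0.7],
    [0, 0, 0.8],
    [0, 0, 0.8],
    [0, 0, 0.8],
    [0, 0, 0.6],
    [0, 0, 0.36],
    [0, 0, 0],
    [0, 0, 0],
  ],
  twist=[0, 0, 0, 0, 0, 0, 0, 0],
)

```text
t: 17.25
eef_pos: [0.6417, 0.169, 0.0345]
ee_rot: [-3.141, -0.001, 0.118]
force: [-0.3, 0.6, -0.3]
width: 0.0292
gripper_force: 15.0
```

>>> play_rows(
  travel=[
    [0, 0, 0],
    [0, 0, 0],
    [0, 0, 0],
    [0, 0, 0],
    [0, 0, 0],
    [0, 0, -0.4],
    [0, 0, -0.8],
    [0, 0, -0.8],
  ],
  twist=[0, 0, 0, 0, 0, 0, 0, 0],
  fingers=0.6,
)

```text
t: 18.25
eef_pos: [0.6417, 0.1689, 0.0855]
ee_rot: [3.142, -0.0, 0.118]
force: [0.4, -0.7, 0.5]
width: 0.0525
gripper_force: 0.0
```

>>> play_rows(
  travel=[
    [0, 0, -0.8],
    [0, 0, -0.8],
    [0, 0, -0.4],
    [0, 0, 0],
    [0, 0, 0],
  ],
  twist=[0, 0, 0.5, 0.9, 0],
  fingers=0.7,
)

```text
t: 18.88
eef_pos: [0.6417, 0.1689, 0.1352]
ee_rot: [-3.141, -0.001, -0.091]
force: [0.6, 0.6, 0.9]
width: 0.0613
gripper_force: 0.0
```

```bash
python3 go.py .336 .299 .13 -.093
```

```text
t 18.88 pos [0.6417 0.1689 0.1352] rot [-3.141e+00 -1.000e-03 -9.100e-02] w 0.0613 units [-12.65  -4.07   0.21] twist [('-.093', np.float64(0.01))]
```

>>> play_rows(
  travel=[
    [-0.7, -0.2, 0],
    [-0.9, -0.3, 0],
    [-0.9, -0.3, 0],
    [-0.9, -0.3, 0],
    [-0.9, -0.3, 0],
    [-0.9, -0.3, 0],
    [-0.9, -0.3, 0],
    [-0.9, -0.3, 0],
  ],
  twist=[0, 0, 0, 0, 0, 0, 0, 0],
)

```text
t: 19.88
eef_pos: [0.4709, 0.2423, 0.1343]
ee_rot: [3.142, 0.0, -0.089]
force: [0.4, 0.5, -0.0]
width: 0.0613
gripper_force: 0.0
```

>>> play_rows(
  travel=[
    [-0.9, -0.3, 0],
    [-0.9, -0.3, 0],
    [-0.9, -0.3, 0],
    [-0.9, -0.3, 0.1],
    [-0.9, -0.3, 0.1],
    [-0.75, -0.27, 0],
    [0, 0, 0],
    [0, 0, 0],
  ],
  twist=[0, 0, 0, 0, 0, 0, 0, 0],
)

```text
t: 20.88
eef_pos: [0.3458, 0.2982, 0.1295]
ee_rot: [-3.141, -0.0, -0.09]
force: [-1.1, 0.0, 0.3]
width: 0.0614
gripper_force: 0.0
```

```bash
python3 go.py .336 .299 .0225
python3 - <<'E'
from h import *
save('w5',imaging.grab_frame('wrist'))
E
```

```text
t 20.88 pos [0.3458 0.2982 0.1295] rot [-3.141 -0.    -0.09 ] w 0.0614 units [-0.39  0.    4.28] twist []
```

View pics/w5.png

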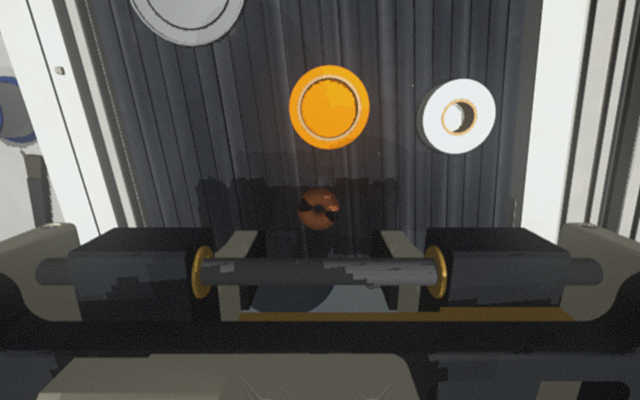

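The toroid is at (319,208), so it lies 8–9 mm behind the TCP, in agreement with the top camera. I correct, descend and grip.

>>> play_rows(
  travel=[
    [-0.36, 0.03, 0.6],
    [0, 0, 0.8],
    [0, 0, 0.8],
    [0, 0, 0.8],
    [0, 0, 0.8],
    [0, 0, 0.5],
    [0, 0, 0],
    [0, 0, 0],
  ],
  twist=[0, 0, 0, 0, 0, 0, 0, 0],
)

```text
t: 21.92
eef_pos: [0.3372, 0.2986, 0.0223]
ee_rot: [-3.141, -0.0, -0.092]
force: [0.0, 0.1, -0.9]
width: 0.0609
gripper_force: 0.0
```

>>> play_rows(
  travel=[
    [0, 0, 0],
    [0, 0, 0],
    [0, 0, 0],
    [0, 0, 0],
    [0, 0, 0],
    [0, 0, 0],
  ],
  twist=[0, 0, 0, 0, 0, 0],
  fingers=0.3,
)

```text
t: 22.68
eef_pos: [0.337, 0.2985, 0.0221]
ee_rot: [-3.141, -0.0, -0.092]
force: [-0.3, 0.6, 6.1]
width: 0.0371
gripper_force: 15.0
```

>>> play_rows(
  travel=[
    [0, 0, -0.5],
    [0, 0, -0.8],
    [0, 0, -0.8],
    [0, 0, -0.8],
    [0, 0, -0.8],
    [0, 0, -0.5],
    [0, 0, 0],
  ],
  twist=[0, 0, 0, 0, 0, 0, 0],
)

```text
t: 23.55
eef_pos: [0.3371, 0.2988, 0.1277]
ee_rot: [-3.14, -0.001, -0.092]
force: [-0.6, -0.9, -1.3]
width: 0.0373
gripper_force: 15.0
```

```bash
python3 go.py .6207 .2793 .13 -.093
```

```text
t 23.55 pos [0.3371 0.2988 0.1277] rot [-3.14e+00 -1.00e-03 -9.20e-02] w 0.0373 units [11.37 -0.26 -0.09] twist [('-.093', np.float64(0.01))]
```

>>> play_rows(
  travel=[
    [0.7, 0, 0],
    [0.85, 0, 0],
    [0.85, -0.05, 0],
    [0.85, -0.05, 0],
    [0.85, -0.05, 0],
    [0.85, -0.05, 0],
    [0.85, -0.06, 0],
    [0.85, 0, 0],
  ],
  twist=[0, 0, 0, 0, 0, 0, 0, 0],
)

```text
t: 24.55
eef_pos: [0.5043, 0.2894, 0.1264]
ee_rot: [3.141, 0.0, -0.092]
force: [-0.1, 0.9, -0.4]
width: 0.0371
gripper_force: 15.0
```

>>> play_rows(
  travel=[
    [0.85, 0, 0],
    [0.85, 0, 0],
    [0.85, 0, 0],
    [0.85, 0, 0],
    [0.85, 0, 0],
    [0.47, 0, 0],
    [0, 0, 0],
    [0, 0, 0],
  ],
  twist=[0, 0, 0, 0, 0, 0, 0, 0],
)

```text
t: 25.55
eef_pos: [0.62, 0.2787, 0.1266]
ee_rot: [3.141, 0.0, -0.092]
force: [-0.0, -0.2, -0.2]
width: 0.0365
gripper_force: 15.0
```

```bash
python3 go.py .6207 .2793 .0255
python3 - <<'E'
from h import *
save('w6',imaging.grab_frame('wrist'))
E
```

```text
t 25.55 pos [0.62   0.2787 0.1266] rot [ 3.141  0.    -0.092] w 0.0365 units [ 0.02 -0.03  4.05] twist []
```

View pics/w6.png

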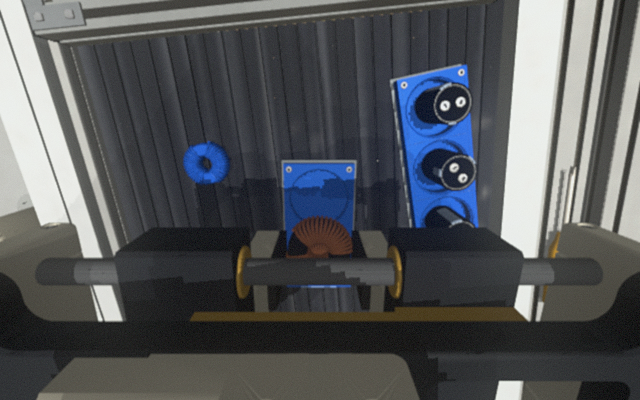

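Both capacitors stand in their bays at (440,105) and (447,170). The toroid bay is centred at about (319,196), only 1–2 mm beyond the TCP. I lower and release.

>>> play_rows(
  travel=[
    [0.07, 0, 0.6],
    [0, 0, 0.8],
    [0, 0, 0.8],
    [0, 0, 0.8],
    [0, 0, 0.7],
    [0, 0, 0.36],
    [0, 0, 0],
    [0, 0, 0],
  ],
  twist=[0, 0, 0, 0, 0, 0, 0, 0],
)

```text
t: 26.6
eef_pos: [0.6225, 0.2788, 0.0255]
ee_rot: [-3.141, -0.0, -0.092]
force: [0.6, -0.5, -0.4]
width: 0.0376
gripper_force: 15.0
```

>>> play_rows(
  travel=[
    [0, 0, 0],
    [0, 0, 0],
    [0, 0, 0],
    [0, 0, 0],
    [0, 0, 0],
    [0, 0, -0.4],
    [0, 0, -0.8],
    [0, 0, -0.8],
  ],
  twist=[0, 0, 0, 0, 0, 0, 0, 0],
  fingers=0.65,
)

```text
t: 27.6
eef_pos: [0.6224, 0.2786, 0.0765]
ee_rot: [-3.142, -0.0, -0.092]
force: [0.1, -0.1, 1.1]
width: 0.0567
gripper_force: 0.0
```

>>> play_rows(
  travel=[
    [0, 0, -0.8],
    [0, 0, -0.8],
    [0, 0, -0.6],
    [0, 0, 0],
  ],
  twist=[0, 0, 0, 0],
  fingers=1,
)

```text
t: 28.1
eef_pos: [0.6229, 0.2791, 0.132]
ee_rot: [-3.14, -0.002, -0.092]
force: [-0.1, 0.2, -0.8]
width: 0.0866
gripper_force: 0.0
```

```bash
python3 go.py .4234 .2827 .13
```

```text
t 28.1 pos [0.6229 0.2791 0.132 ] rot [-3.14e+00 -2.00e-03 -9.20e-02] w 0.0866 units [-7.96  0.59  0.08] twist []
```

>>> play_rows(
  travel=[
    [-0.7, 0, 0],
    [-0.9, 0.1, 0],
    [-0.9, 0.1, 0],
    [-0.9, 0.1, 0],
    [-0.9, 0.1, 0],
    [-0.9, 0.1, 0],
    [-0.9, 0.1, 0],
    [-0.9, 0, 0],
  ],
  twist=[0, 0, 0, 0, 0, 0, 0, 0],
)

```text
t: 29.1
eef_pos: [0.4447, 0.2788, 0.1294]
ee_rot: [3.14, 0.001, -0.092]
force: [0.2, -0.0, 0.1]
width: 0.0878
gripper_force: 0.0
```

>>> play_rows(
  travel=[
    [-0.6, 0, 0],
    [-0.36, 0, 0],
    [0, 0, 0],
    [0, 0, 0],
  ],
  twist=[0, 0, 0, 0],
)

```text
t: 29.6
eef_pos: [0.4231, 0.282, 0.1303]
ee_rot: [-3.142, -0.0, -0.092]
force: [0.1, 0.1, -0.8]
width: 0.0876
gripper_force: 0.0
```

```bash
python3 go.py .4234 .2827 .0205
python3 - <<'E'
from h import *
save('w7',imaging.grab_frame('wrist'))
E
```

```text
t 29.6 pos [0.4231 0.282  0.1303] rot [-3.142 -0.    -0.092] w 0.0876 units [ 0.01 -0.03  4.39] twist []
```

View pics/w7.png

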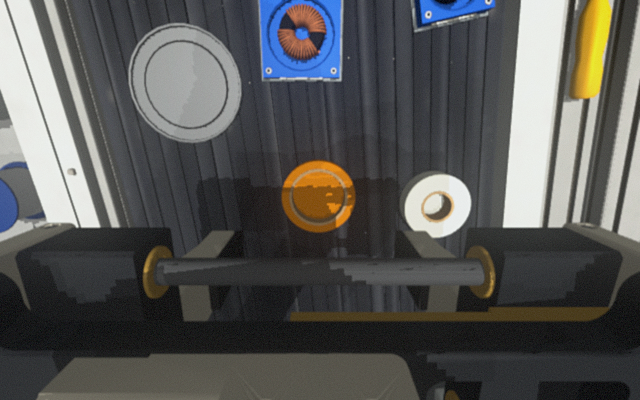

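The orange roll is centred at (318,197), on the TCP, and the white roll is clear of the fingers. I pick the orange roll.

>>> play_rows(
  travel=[
    [0, 0, 0.6],
    [0, 0, 0.8],
    [0, 0, 0.8],
    [0, 0, 0.8],
    [0, 0, 0.8],
    [0, 0, 0.6],
    [0, 0, 0],
    [0, 0, 0],
  ],
  twist=[0, 0, 0, 0, 0, 0, 0, 0],
)

```text
t: 30.65
eef_pos: [0.423, 0.282, 0.0205]
ee_rot: [-3.141, -0.0, -0.092]
force: [-0.9, 0.7, -0.6]
width: 0.0879
gripper_force: 0.0
```

>>> play_rows(
  travel=[
    [0, 0, 0],
    [0, 0, 0],
    [0, 0, 0],
    [0, 0, 0],
    [0, 0, 0],
    [0, 0, 0],
  ],
  twist=[0, 0, 0, 0, 0, 0],
  fingers=0.6,
  newtons=20,
)

```text
t: 31.4
eef_pos: [0.4229, 0.2821, 0.0207]
ee_rot: [-3.141, -0.0, -0.092]
force: [-2.1, 0.8, 6.6]
width: 0.0655
gripper_force: 20.0
```

>>> play_rows(
  travel=[
    [0, 0, -0.4],
    [0, 0, -0.7],
    [0, 0, -0.7],
    [0, 0, -0.7],
    [0, 0, -0.5],
    [0, 0, 0],
    [0, 0, 0],
  ],
  twist=[0, 0, 0, 0, 0, 0, 0],
)

```text
t: 32.28
eef_pos: [0.4225, 0.2816, 0.0949]
ee_rot: [3.141, 0.001, -0.092]
force: [-1.0, 0.3, -0.6]
width: 0.0661
gripper_force: 20.0
```

```bash
python3 go.py .5304 .3871 .1
```

```text
t 32.27 pos [0.4225 0.2816 0.0949] rot [ 3.141e+00  1.000e-03 -9.200e-02] w 0.0661 units [ 3.91 -4.6  -0.21] twist []
```

>>> play_rows(
  travel=[
    [0.4, -0.45, 0],
    [0.6, -0.7, 0],
    [0.6, -0.7, 0],
    [0.6, -0.7, 0],
    [0.6, -0.7, 0],
    [0.6, -0.7, 0],
    [0.51, -0.65, 0],
    [0, 0, 0],
  ],
  twist=[0, 0, 0, 0, 0, 0, 0, 0],
)

```text
t: 33.28
eef_pos: [0.5318, 0.3884, 0.0938]
ee_rot: [3.141, 0.0, -0.092]
force: [0.3, -0.4, -0.8]
width: 0.0661
gripper_force: 20.0
```

>>> play_rows(
  travel=[
    [0, 0, 0],
    [0, 0, 0],
  ],
  twist=[0, 0],
)

```text
t: 33.52
eef_pos: [0.5303, 0.387, 0.0951]
ee_rot: [3.141, 0.0, -0.092]
force: [0.2, 0.7, -0.6]
width: 0.066
gripper_force: 20.0
```

```bash
python3 go.py .5304 .3871 .0240
python3 - <<'E'
from h import *
save('w8',imaging.grab_frame('wrist'))
E
```

```text
t 33.52 pos [0.5303 0.387  0.0951] rot [ 3.141  0.    -0.092] w 0.066 units [ 0.   -0.    2.84] twist []
```

View pics/w8.png

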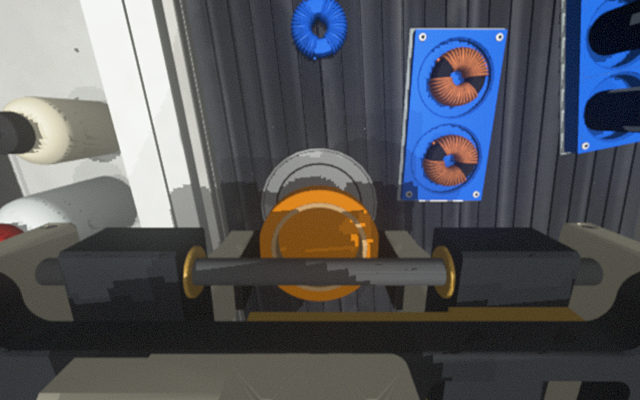

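Both toroids lie in their bays at (457,77) and (450,160). The dish's far rim is at row 148 (149 expected), so it is aligned. I lower the orange roll.

>>> play_rows(
  travel=[
    [0, 0, 0.5],
    [0, 0, 0.7],
    [0, 0, 0.7],
    [0, 0, 0.6],
    [0, 0, 0.36],
    [0, 0, 0],
    [0, 0, 0],
  ],
  twist=[0, 0, 0, 0, 0, 0, 0],
)

```text
t: 34.45
eef_pos: [0.5308, 0.3876, 0.0237]
ee_rot: [-3.141, -0.0, -0.092]
force: [-0.2, 0.0, -1.4]
width: 0.0664
gripper_force: 20.0
```

>>> play_rows(
  travel=[
    [0, 0, 0],
    [0, 0, 0],
    [0, 0, 0],
    [0, 0, 0],
    [0, 0, 0],
    [0, 0, -0.4],
    [0, 0, -0.8],
    [0, 0, -0.8],
  ],
  twist=[0, 0, 0, 0, 0, 0, 0, 0],
  fingers=1,
)

```text
t: 35.45
eef_pos: [0.5307, 0.3875, 0.075]
ee_rot: [-3.142, -0.0, -0.092]
force: [0.4, -0.6, -0.3]
width: 0.0876
gripper_force: 0.0
```

>>> play_rows(
  travel=[
    [0, 0, -0.8],
    [0, 0, -0.8],
    [0, 0, -0.6],
    [0, 0, 0],
    [0, 0, 0],
  ],
  twist=[0, 0, 0, 0, 0],
)

```text
t: 36.08
eef_pos: [0.5303, 0.3872, 0.1282]
ee_rot: [3.141, 0.001, -0.092]
force: [0.3, 0.8, 0.4]
width: 0.0876
gripper_force: 0.0
```

```bash
python3 go.py .4067 .1756 .13
python3 - <<'E'
from h import *
f=imaging.grab_frame('wrist');save('w9',f)
for d in models.boxes_of('orange_tape','wrist')+models.boxes_of('tape_dish','wrist'): print(d)
E
```

```text
t 36.08 pos [0.5303 0.3872 0.1282] rot [ 3.141e+00  1.000e-03 -9.200e-02] w 0.0876 units [-4.14  8.88 -0.07] twist []
{'extent': [318.6, 192.0, 98.2, 96.4], 'confidence': 0.25}
{'extent': [317.3, 194.9, 103.0, 93.9], 'confidence': 0.8}
```

>>> play_rows(
  travel=[
    [-0.3, 0.7, 0],
    [-0.45, 0.95, 0],
    [-0.45, 0.95, 0],
    [-0.45, 0.95, 0],
    [-0.45, 0.95, 0],
    [-0.45, 0.95, 0],
    [-0.45, 0.95, 0],
    [-0.45, 0.95, 0],
  ],
  twist=[0, 0, 0, 0, 0, 0, 0, 0],
  fingers=0.82,
)

```text
t: 37.22
eef_pos: [0.4273, 0.2115, 0.1284]
ee_rot: [3.141, 0.0, -0.092]
force: [-0.0, -1.2, -0.1]
width: 0.0718
gripper_force: 0.0
```

>>> play_rows(
  travel=[
    [-0.4, 0.9, 0],
    [-0.29, 0.63, 0],
    [0, 0, 0],
    [0, 0, 0],
    [0, 0, 0],
    [0, 0, 0],
    [0, 0, 0],
    [0, 0, 0],
  ],
  twist=[0, 0, -0.8, -0.8, -0.8, -0.8, -0.8, 0],
)

```text
t: 38.22
eef_pos: [0.4073, 0.1759, 0.1287]
ee_rot: [3.141, 0.0, 0.507]
force: [0.4, 0.6, 0.4]
width: 0.0716
gripper_force: 0.0
```

>>> play_rows(
  travel=[
    [0, 0, 0],
  ],
  twist=[0],
)

```text
t: 38.35
eef_pos: [0.4072, 0.1758, 0.1287]
ee_rot: [3.141, 0.0, 0.506]
force: [0.7, 0.3, -0.2]
width: 0.072
gripper_force: 0.0
```

```bash
python3 go.py .4067 .1756 .021
python3 - <<'E'
from h import *
save('w10',imaging.grab_frame('wrist'))
E
```

```text
t 38.35 pos [0.4072 0.1758 0.1287] rot [3.141 0.    0.506] w 0.072 units [-0.02 -0.    4.31] twist []
```

View pics/w10.png

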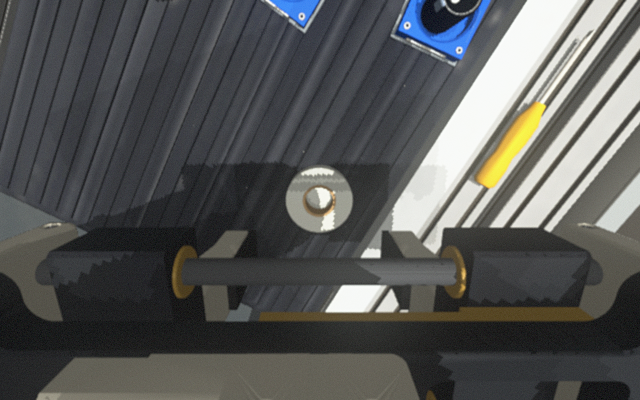

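The white roll is centred at (319,199), on the TCP, so I pick it.

>>> play_rows(
  travel=[
    [0, 0.03, 0.6],
    [0, 0, 0.8],
    [0, 0, 0.8],
    [0, 0, 0.8],
    [0, 0, 0.8],
    [0, 0, 0.5],
    [0, 0, 0],
    [0, 0, 0],
  ],
  twist=[0, 0, 0, 0, 0, 0, 0, 0],
)

```text
t: 39.4
eef_pos: [0.4079, 0.1755, 0.0218]
ee_rot: [-3.141, -0.001, 0.508]
force: [0.5, 0.0, 0.1]
width: 0.0721
gripper_force: 0.0
```

>>> play_rows(
  travel=[
    [0, 0, 0],
    [0, 0, 0],
    [0, 0, 0],
    [0, 0, 0],
    [0, 0, 0],
    [0, 0, 0],
  ],
  twist=[0, 0, 0, 0, 0, 0],
  fingers=0.5,
)

```text
t: 40.15
eef_pos: [0.4079, 0.1755, 0.0218]
ee_rot: [-3.141, -0.001, 0.508]
force: [-1.6, 0.1, 6.6]
width: 0.0584
gripper_force: 20.0
```

>>> play_rows(
  travel=[
    [0, 0, -0.4],
    [0, 0, -0.7],
    [0, 0, -0.7],
    [0, 0, -0.7],
    [0, 0, -0.7],
    [0, 0, 0],
    [0, 0, 0],
  ],
  twist=[0, 0, 0, 0, 0, 0, 0],
)

```text
t: 41.02
eef_pos: [0.4073, 0.1749, 0.1011]
ee_rot: [-3.141, 0.0, 0.508]
force: [-0.4, -0.4, -0.4]
width: 0.0587
gripper_force: 20.0
```

```bash
python3 go.py .5305 .3873 .1
```

```text
t 41.02 pos [0.4073 0.1749 0.1011] rot [-3.141  0.     0.508] w 0.0587 units [ 8.44 -5.02  0.04] twist []
```

>>> play_rows(
  travel=[
    [0.5, -0.3, 0],
    [0.85, -0.5, 0],
    [0.85, -0.5, 0],
    [0.85, -0.5, 0],
    [0.85, -0.5, 0],
    [0.85, -0.5, 0],
    [0.85, -0.5, 0],
    [0.85, -0.5, 0],
  ],
  twist=[0, 0, 0, 0, 0, 0, 0, 0],
)

```text
t: 42.02
eef_pos: [0.5028, 0.3379, 0.1001]
ee_rot: [3.141, 0.001, 0.508]
force: [-0.2, -0.2, 0.4]
width: 0.0583
gripper_force: 20.0
```

>>> play_rows(
  travel=[
    [0.85, -0.5, 0],
    [0.7, -0.45, 0],
    [0.44, -0.27, 0],
    [0, 0, 0],
    [0, 0, 0],
    [0, 0, 0],
  ],
  twist=[0, 0, 0, 0, 0, 0],
)

```text
t: 42.78
eef_pos: [0.5306, 0.387, 0.1015]
ee_rot: [-3.142, 0.0, 0.508]
force: [0.3, -0.3, -1.0]
width: 0.0586
gripper_force: 20.0
```

```bash
python3 go.py .5305 .3873 .037
python3 - <<'E'
from h import *
save('w11',imaging.grab_frame('wrist'))
E
```

```text
t 42.77 pos [0.5306 0.387  0.1015] rot [-3.142  0.     0.508] w 0.0586 units [ 0.   -0.01  2.58] twist []
```

View pics/w11.png

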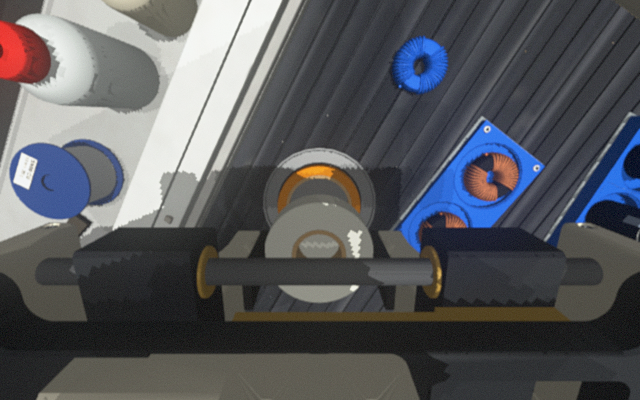

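The orange roll sits in the dish with its far edge at about (319,163), near its expected place. I lower the white roll onto it.

>>> play_rows(
  travel=[
    [0.05, 0, 0.5],
    [0, 0, 0.7],
    [0, 0, 0.6],
    [0, 0, 0.5],
    [0, 0, 0.3],
    [0, 0, 0],
    [0, 0, 0],
  ],
  twist=[0, 0, 0, 0, 0, 0, 0],
)

```text
t: 43.7
eef_pos: [0.532, 0.3883, 0.0363]
ee_rot: [-3.141, -0.0, 0.508]
force: [-0.2, 0.2, -0.4]
width: 0.059
gripper_force: 20.0
```

>>> play_rows(
  travel=[
    [0, 0, 0],
    [0, 0, 0],
    [0, 0, 0],
    [0, 0, 0],
    [0, 0, 0],
    [0, 0, -0.4],
    [0, 0, -0.8],
    [0, 0, -0.8],
  ],
  twist=[0, 0, 0, 0, 0, 0, 0, 0],
  fingers=0.9,
)

```text
t: 44.7
eef_pos: [0.5321, 0.3882, 0.0875]
ee_rot: [3.142, -0.0, 0.508]
force: [0.3, 0.1, -0.0]
width: 0.0789
gripper_force: 0.0
```

>>> play_rows(
  travel=[
    [0, 0, -0.8],
    [0, 0, -0.8],
    [-0.6, 0, -0.8],
    [-0.8, 0, -0.8],
    [-0.8, 0, -0.8],
    [-0.8, 0, -0.4],
    [0, 0, 0],
    [0, 0, 0],
  ],
  twist=[0, 0, 0, 0, 0, 0, 0, 0],
)

```text
t: 45.7
eef_pos: [0.4667, 0.3519, 0.1967]
ee_rot: [-3.141, -0.001, 0.508]
force: [-0.5, -0.3, -0.2]
width: 0.0787
gripper_force: 0.0
```

```bash
python3 go.py .53 .387 .2
python3 - <<'E'
from h import *
save('w12',imaging.grab_frame('wrist'))
E
```

```text
t 45.7 pos [0.4667 0.3519 0.1967] rot [-3.141e+00 -1.000e-03  5.080e-01] w 0.0787 units [ 2.9   0.01 -0.13] twist []
```

View pics/w12.png

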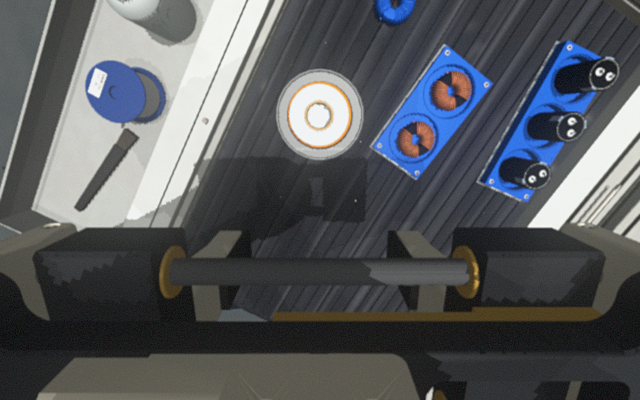

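The white roll is centred on the orange one in the dish at (320,114). Both toroids lie in their bays at (449,90) and (417,139), and three capacitors stand in theirs at (590,73), (560,127) and (528,174). The arm is clear, so I hand in.

```bash
python3 -c "
from station import arm
print(arm.job_done())"
```

```text
the job is handed in; nothing more can be done
None
```

I handed the job in at about 46 s of the 125 s limit, and no verdict came back; in the last wrist picture both capacitors, the toroid and the two stacked rolls were in place, the stock parts were still in their bays, and the arm was clear.

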